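# Pack the microscope accessories into their foam tray

## Robot

A 6-joint arm with a two-finger parallel gripper is mounted at the origin on the work surface. World frame = base frame: x ahead of the robot, y to its left, z up, the work surface at z = 0. Lengths are in m, angles in rad, forces in N, time in s.
With the tool pointing down it reaches from about 0.375 to 0.9 m from the base axis. Payload 3.1 kg.
Tool frame: the origin (TCP) lies between the finger pads; the fingertips stand 11 mm ahead of it and the grasp point (between the pads) lies 8 mm behind it; z points along the fingers, y is the line along which they close (so a half turn about z gives the same grasp; the last joint's range is limited). The gripper opens to 87 mm and grips with 3 to 60 N. Pads are 19 mm wide; open, the fingers measure 117 mm over their backs; the gripper's body (75 mm by 190 mm) begins 51 mm behind the grasp point.
Start: joints at [1.03, 0.527, 1.433, -0, 1.181, -0.178], TCP at [0.221, 0.585, 0.234] pointing down, gripper open.
Joint ranges: [-3.08, 3.08], [-0.75, 2.2], [0.22, 2.44], [-1.43, 4.57], [0, 2.65], [-2.85, 2.85]. Speed limits (rad/s): [2.79, 2.79, 3.14, 3.14, 3.14, 3.14].

## Interface

Orientations are given as a unit quaternion [x, y, z, w].
In Python, from rig import robot gives the robot as it stands.
- The arm moves only by the tool move_arm, never from a script. Its argument "moves" is text: rows parted by semicolons, each of 7 numbers parted by spaces: the shift along the tool's x, y, z in units of 100 mm (1.0 is 100 mm), then the turn, a rotation vector about the tool's x, y, z in units of 90 degrees (1.0 is 90 degrees), then the opening, from 0 (shut) to 1 (fully open). A call has 1 to 12 rows; each row is the pose to reach, as a shift and turn from the pose commanded when the call began, along the tool's axes at that moment; what a row does not reach only later rows make up. A row lasts 1/10 s, in which the tool goes at most 50 mm and 8.59 degrees, less where a joint would pass 70% of its speed; a pose out of reach is approached as far as the arm can. A call with a number of a shift or a turn outside -1 to 1 is refused whole. A call with a gripper value outside its range is refused whole. The fingers move at their own pace and stop on an object; "squeeze" is the grip in N (left out, the last holds). Time passes only in rows, so rows that repeat a pose let the fingers close. It gives the time, the measured TCP pose, the force, the opening and the grip force at its end, in the units of the state.
- robot.get_obs(): the state, without advancing time (a new reading comes with each control period).
- robot.camera(name): name is "side" or "top"; returns a dict with "image" (480x640x3 uint8, red, green, blue), "intrinsics" (3x3 intrinsics, pixels), "dist_coeffs" ([k1, k2, p1, p2, k3] as OpenCV has them; the pictures are not rectified), "extrinsics" (4x4, takes a point from world to camera coordinates). Camera axes: x right, y up, looking along -z (the intrinsics and any distortion apply to the point x, -y, -z); pixel columns grow to the right and rows downward; lengths in m; the calibration is good to about 2 mm. A picture is of the moment at which its call begins. There is no depth.
- robot.hand_in(): hands the job in; it is judged then, once.
The state is a dict: "time": time; "q": joint angles; "joint_velocities": joint speeds; "joint_torque": joint torques, N m; "position": TCP position; "tool_rot": TCP orientation; "ft_force": force on the tool from outside, world axes, zero at the start; "moment": the same for the moment, N m; "grip_width": finger opening in m; "grip_force": force on a finger pad.
Only numpy, scipy, OpenCV 4.12 (cv2) and the standard library are available. Lean on these libraries where they do the work, as an engineer would, in place of code of your own. Each camera call takes 0.05 s, during which the arm holds its last target. There are 200 camera calls.

## Task

Pack the microscope set away in its foam-lined tray: put the eyepiece in the small round recess, the auxiliary lens in the large round one, the camera head in the square one and the slide case in the oblong one, each the same way up as you found it and sitting flat on the bottom of its recess. Set the parts down gently, without dropping them. The specimen pot and the empty spacer ring are not part of the set: leave them standing where they are.

Things in the scene. Friction and masses are not known exactly. Their poses are not given: they have to be found in the camera images.
- eyepiece: Microscope eyepiece standing upright, 56 mm tall: bright steel barrel 30 mm diameter for the lowest 22 mm, black body 38 mm diameter above it, a round bluish lens 24 mm across in its flat black top. Belongs to the set; about 120 g. Origin: centre of its underside, z up.
- lens: Auxiliary objective lens, a round stepped part 34 mm tall: black body 64 mm diameter and 18 mm high, and on it a steel collar 48 mm diameter and 16 mm high, filled on top by a bluish lens 40 mm across. Belongs to the set; about 180 g. Origin: centre of its underside, z up.
- camera: Microscope camera head: black square block 44 by 44 mm and 40 mm high with white panels on two sides and a steel lens mount ring (30 mm diameter, 4 mm high) on top. Belongs to the set; about 150 g. Origin: centre of its underside, z up, x and y along its sides.
- slide_case: Closed brown wooden oblong case of the calibration slide, lying flat: 82 mm long (its x), 34 mm wide (its y), 26 mm high. Belongs to the set; about 90 g. Origin: centre of its underside, z up.
- specimen_pot: Look-alike of the eyepiece, not part of the set: straight white plastic pot 35 mm diameter with a plain flat black cap 38 mm diameter, 56 mm tall, no lens. Origin: centre of its underside, z up.
- spacer_ring: Look-alike of the lens, not part of the set: plain black ring 64 mm outer and 44 mm inner diameter, 22 mm high, empty in the middle. Origin: centre of its underside, z up.
- nest_small_round: Foam block with a round recess 54 mm diameter, for the eyepiece. Fixed grey block, recess floor pale, 108 mm square, 12 thick, one of four, two by two 110 mm apart in a tray with rim 12 mm above the table. Block top 17 mm above the table; recess 8 deep, its floor 9 above the table. Origin: centre of the underside, 4 mm below the recess floor; z up, x and y along the sides.
- nest_large_round: Foam block with a round recess 82 mm diameter, for the lens. Fixed grey block, recess floor pale, 108 mm square, 12 thick, one of four, two by two 110 mm apart in a tray with rim 12 mm above the table. Block top 17 mm above the table; recess 8 deep, its floor 9 above the table. Origin: centre of the underside, 4 mm below the recess floor; z up, x and y along the sides.
- nest_square: Foam block with a square recess 62 by 62 mm, sides parallel to the block's, for the camera head. Fixed grey block, recess floor pale, 108 mm square, 12 thick, one of four, two by two 110 mm apart in a tray with rim 12 mm above the table. Block top 17 mm above the table; recess 8 deep, its floor 9 above the table. Origin: centre of the underside, 4 mm below the recess floor; z up, x and y along the sides.
- nest_oblong: Foam block with an oblong recess 98 mm long (along the block's x) and 50 mm wide (along its y), for the slide case. Fixed grey block, recess floor pale, 108 mm square, 12 thick, one of four, two by two 110 mm apart in a tray with rim 12 mm above the table. Block top 17 mm above the table; recess 8 deep, its floor 9 above the table. Origin: centre of the underside, 4 mm below the recess floor; z up, x and y along the sides.

How it is judged:
At the end, for the whole second after the job is handed in: Each part is in its own recess (within 16 mm of its centre, underside less than 2.5 mm above the recess floor, upright within 0.1 rad), released, at rest (below 0.01 m/s); the pot and the ring stand upright within 0.1 rad and within 30 mm of where they began (horizontal distance between eyepiece and nest_small_round below 0.016 m and z of eyepiece in the frame of nest_small_round below 0.0065 m and angle between each of eyepiece, lens, camera, slide_case, specimen_pot, spacer_ring's own z axis and vertical below 0.1 rad and linear speed of each of eyepiece, lens, camera, slide_case below 0.01 m/s and contact force between each of eyepiece, lens, camera, slide_case and the fingers below 0.05 N and horizontal distance between lens and nest_large_round below 0.016 m and z of lens in the frame of nest_large_round below 0.0065 m and horizontal distance between camera and nest_square below 0.016 m and z of camera in the frame of nest_square below 0.0065 m and horizontal distance between slide_case and nest_oblong below 0.016 m and z of slide_case in the frame of nest_oblong below 0.0065 m and distance of each of specimen_pot, spacer_ring from where it was at the start of the episode below 0.03 m); the robot touches nothing.
It fails at once if a part of the set falls or flies free of the fingers at more than 0.7 m/s (a drop of about 25 mm) ((linear speed of eyepiece above 0.7 m/s and contact force between eyepiece and the fingers below 0.05 N) or (linear speed of lens above 0.7 m/s and contact force between lens and the fingers below 0.05 N) or (linear speed of camera above 0.7 m/s and contact force between camera and the fingers below 0.05 N) or (linear speed of slide_case above 0.7 m/s and contact force between slide_case and the fingers below 0.05 N)).
It fails at once if the specimen pot or the spacer ring is shifted more than 30 mm or knocked over ((distance of specimen_pot from where it was at the start of the episode above 0.03 m or angle between specimen_pot's own z axis and vertical above 0.5 rad) or (distance of spacer_ring from where it was at the start of the episode above 0.03 m or angle between spacer_ring's own z axis and vertical above 0.5 rad)).
It also fails if it takes over 112 s, if anything falls off the work surface, if the arm or the gripper's body presses on something with over 40 N, if the wrist force passes 120 N, or if a joint passes its speed limit or range.

## Working session

There is one attempt and no reset: what is moved stays moved. The work goes in short steps, Python scripts to look and compute and a tool call to move; the robot and the scene stay as the last step left them, time stands still between calls to the robot, and variables do not carry over. Pictures are saved under pics/ and viewed, at most 14 in all, crops included, and the job is handed in when it is done.

Besides the shell and the picture viewer there is one more tool, called after "Emit:" in YAML: its name, and indented under it one key for each argument. move_arm: Moves the arm, as the interface text tells. Shifts and turns lie within -1 to 1; 1 stands for 100 mm of shift or 90 degrees of turn. Its arguments: {"type":"object","properties":{"moves":{"type":"string"},"squeeze":{"type":"number"}},"required":["moves"]}

```bash
mkdir -p pics; cat > h.py <<'E'
import numpy as np, cv2, json, os
from rig import robot
from scipy.spatial.transform import Rotation as R
def shot(name,fn):
    c=robot.camera(name); cv2.imwrite('pics/'+fn+'.png',c['image'][:,:,::-1]); 
    np.savez('pics/'+name+'.npz',K=c['intrinsics'],D=c['dist_coeffs'],E=c['extrinsics']); return c
def world(name,px,z):
    c=np.load('pics/'+name+'.npz'); E=c['E']
    p=cv2.undistortPoints(np.array([[px]],float),c['K'].astype(float),np.array(c['D'],float))[0,0]
    d=E[:3,:3].T@np.array([p[0],-p[1],-1]); o=-E[:3,:3].T@E[:3,3]
    return o+d*(z-o[2])/d[2]
def pix(name,P):
    c=np.load('pics/'+name+'.npz'); E=c['E']; q=E[:3,:3]@np.array(P)+E[:3,3]
    return cv2.projectPoints(np.array([[q[0],-q[1],-q[2]]]),np.zeros(3),np.zeros(3),c['K'].astype(float),np.array(c['D'],float))[0].ravel()
E
python3 - <<'E'
from h import *
for n in('top','side'):
    c=shot(n,n+'1'); E=c['extrinsics']; print(n,-E[:3,:3].T@E[:3,3],c['intrinsics'][0,0])
o=robot.get_obs();print(o['position'],o['tool_rot'],R.from_quat(o['tool_rot']).as_matrix().round(3),o['time'],o['grip_width'])
E
```

```text
top [ 0.44991796 -0.00566363  0.94206045] 442.0412935268865
side [-0.08133403 -0.91195328  0.84753345] 597.6072934940006
[0.2208543  0.58399978 0.23263915] [ 1.79909992e-01  9.83682583e-01 -9.23081625e-04 -3.44457368e-04] [[-0.935  0.354 -0.001]
 [ 0.354  0.935 -0.002]
 [ 0.    -0.002 -1.   ]] 0.1 0.08704109149312296
```

View pics/top1.png

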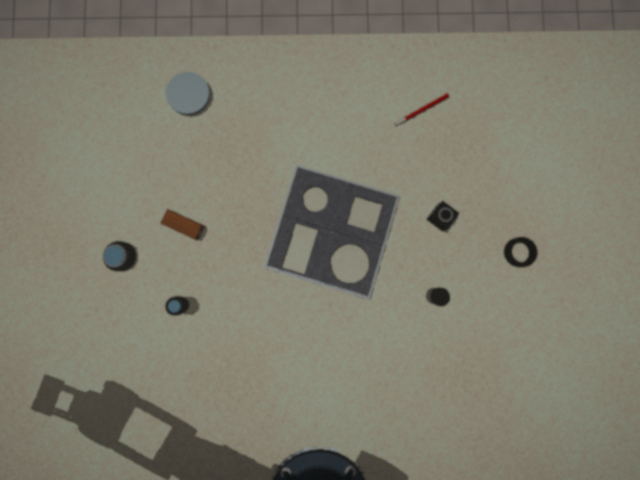

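View pics/side1.png

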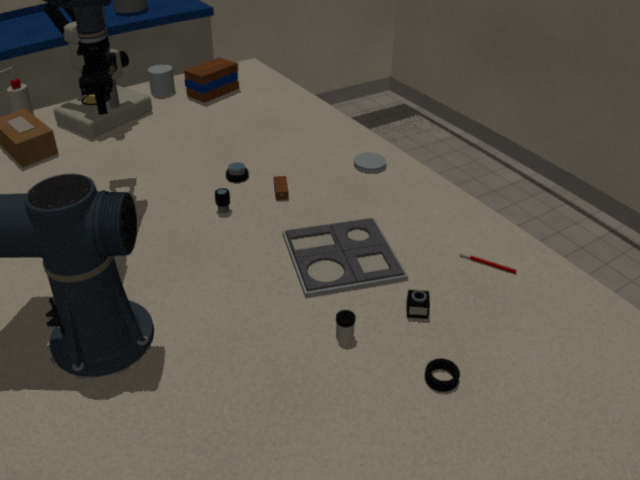

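The top picture shows the tray centred near (334,232). The lens is at (118,256), the eyepiece at (177,305), the case at (184,224), the camera head at (443,216), the pot at (439,297) and the ring at (521,251). I'll take enlarged crops to read positions.

```bash
python3 - <<'E'
import cv2,numpy as np
i=cv2.imread('pics/top1.png')
f=lambda x,y,w,h:cv2.resize(i[y:y+h,x:x+w],None,fx=5,fy=5,interpolation=cv2.INTER_CUBIC)
# lefts: x 95..215, y 200..320 (600x600)
def grid(c,x,y):
    for k in range(0,c.shape[1],50): cv2.line(c,(k,0),(k,6),(0,0,255),1); cv2.putText(c,str(x+k//5),(k,16),0,.35,(0,0,255),1)
    for k in range(0,c.shape[0],50): cv2.line(c,(0,k),(6,k),(0,0,255),1); cv2.putText(c,str(y+k//5),(8,k+4),0,.35,(0,0,255),1)
    return c
cv2.imwrite('pics/cl.png',grid(f(95,200,120,120),95,200))
cv2.imwrite('pics/cr.png',grid(f(260,160,160,120),260,160))
cv2.imwrite('pics/cc.png',grid(f(415,190,130,120),415,190))
E
```

```text
(no output)
```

View pics/cl.png

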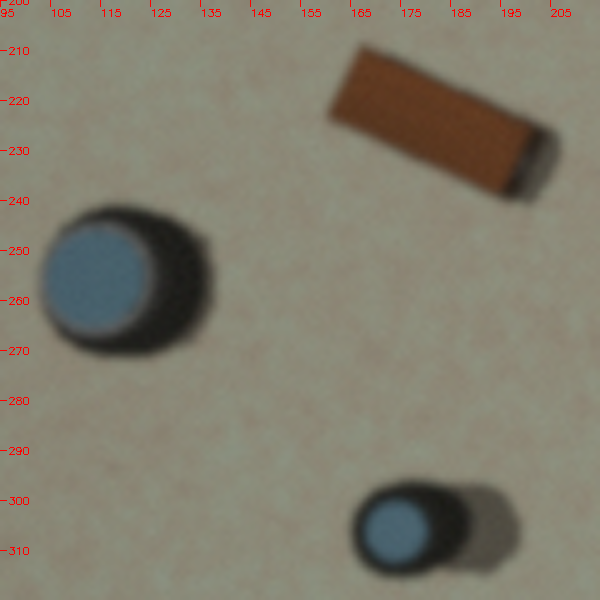

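View pics/cr.png

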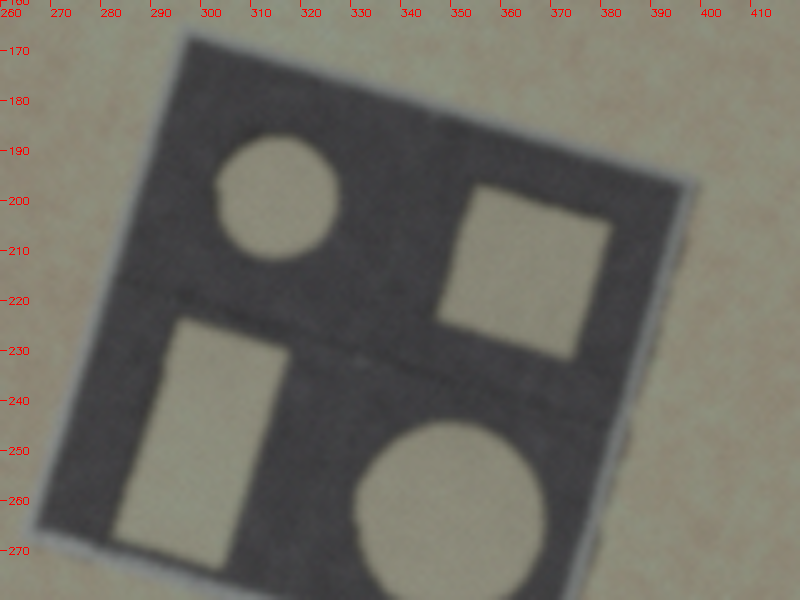

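View pics/cc.png

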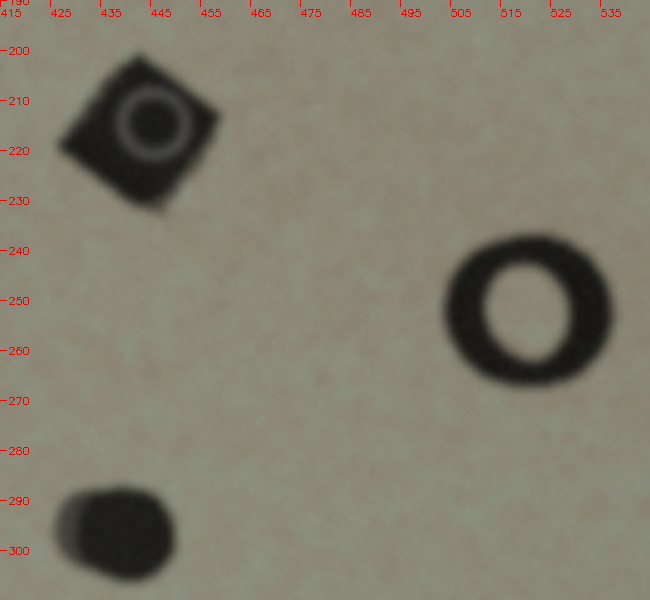

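The crops give these pixel readings:
- **Lens glass:** (114.2,255.6)
- **Eyepiece glass:** (174.4,306.2)
- **Case top corners:** (168,209), (203,225), (195.6,239), (161,223.6)
- **Camera ring:** (445.8,214.6), with the top edge running from (443,201) to (458.6,213.4)
- **Recess centres:** small (315.4,199.6), square (365,214.4), oblong (300.3,248.8), large (350,263)

```bash
python3 - <<'E'
from h import *
w=lambda p,z:world('top',p,z)[:2]
P=dict(lens=w((114.2,255.6),.034),eye=w((174.4,306.2),.056),cam=w((445.8,214.6),.044),pot=w((441,296.5),.056),ring=w((521,251),.022),
 small=w((315.4,199.6),.017),sq=w((365,214.4),.017),ob=w((300.3,248.8),.017),lg=w((350,263),.017))
C=[w(p,.026) for p in((168,209),(203,225),(195.6,239),(161,223.6))]
P['case']=np.mean(C,0)
for k,v in P.items(): print(k,v.round(4),np.hypot(*v).round(3), 'side px',pix('side',[*v,0.03]).round(0))
a=lambda d:np.degrees(np.arctan2(d[1],d[0])).round(1)
print('case sizes',[np.linalg.norm(C[i]-C[(i+1)%4]).round(4) for i in range(4)],a(C[0]-C[1]),a(C[3]-C[2]))
K=[w(p,.04) for p in((443,201),(458.6,213.4),(427.4,219.4))]
print('cam ang',a(K[0]-K[1]),a(K[0]-K[2]),np.linalg.norm(K[0]-K[1]))
print('tray',a(w((297.,167.5),.017)-w((267,267),.012)), [np.linalg.norm(P[a1]-P[b]).round(4) for a1,b in(('small','sq'),('small','ob'),('lg','sq'),('lg','ob'))],[a(P[a1]-P[b]) for a1,b in(('small','sq'),('small','ob'),('sq','lg'),('ob','lg'))])
E
```

```text
lens [0.506  0.4084] 0.65 side px [236. 167.]
eye [0.4021 0.2774] 0.489 side px [222. 200.]
cam [ 0.5769 -0.2729] 0.638 side px [418. 300.]
pot [ 0.4107 -0.2522] 0.482 side px [345. 325.]
ring [ 0.5004 -0.4337] 0.662 side px [442. 366.]
small [ 0.6178 -0.0055] 0.618 side px [357. 229.]
sq [ 0.5843 -0.1097] 0.594 side px [373. 257.]
ob [0.514  0.0281] 0.515 side px [313. 236.]
lg [ 0.4823 -0.0754] 0.488 side px [326. 264.]
case [0.5694 0.2733] 0.632 side px [281. 182.]
case sizes [np.float64(0.081), np.float64(0.0327), np.float64(0.0794), np.float64(0.0336)] 64.4 65.0
cam ang 49.6 -41.9 0.040874650145438
tray -17.5 [np.float64(0.1095), np.float64(0.1091), np.float64(0.1076), np.float64(0.1082)] [np.float64(72.2), np.float64(-17.9), np.float64(-18.6), np.float64(73.0)]
```

The measured sizes and the 110 mm recess pitch agree with what was given. I'll get going, lens first, turning the tool so its y lies along world +y.

Emit:
move_arm:
  moves: "-0.3 -0.06 0 0 0 -0.08 1; -0.65 -0.12 0 0 0 -0.16 1; -1 -0.19 0 0 0 -0.23 1; -1 -0.19 0 0 0 -0.23 1; -1 -0.19 0 0 0 -0.23 1"
  squeeze: 25

```text
time: 0.6
position: [0.3083, 0.5308, 0.2331]
tool_rot: [0.002, 1.0, -0.0, -0.001]
ft_force: [0.1, -0.8, -1.0]
grip_width: 0.0867
grip_force: 0.0
```

Emit:
move_arm:
  moves: "-0.3 -0.2 0.1 0 0 0 1; -0.65 -0.4 0.25 0 0 0 1; -0.99 -0.61 0.4 0 0 0 1; -0.99 -0.61 0.4 0 0 0 1"

```text
time: 1.0
position: [0.4091, 0.4681, 0.1912]
tool_rot: [0.002, 1.0, -0.001, -0.001]
ft_force: [-1.0, -0.2, -0.1]
grip_width: 0.0871
grip_force: 0.0
```

Emit:
move_arm:
  moves: "-0.3 -0.2 0.1 0 0 0 1; -0.65 -0.4 0.25 0 0 0 1; -0.99 -0.61 0.4 0 0 0 1; -0.99 -0.61 0.4 0 0 0 1; -0.99 -0.61 0.4 0 0 0 1; -0.99 -0.61 0.4 0 0 0 1"

```text
time: 1.6
position: [0.5043, 0.4106, 0.1538]
tool_rot: [-0.0, 1.0, 0.0, -0.0]
ft_force: [-0.1, 0.0, 0.4]
grip_width: 0.0871
grip_force: 0.0
```

Emit:
move_arm:
  moves: "-0.02 -0.02 0.3 0 0 0 1; -0.02 -0.02 0.6 0 0 0 1; -0.02 -0.02 0.85 0 0 0 1; -0.02 -0.02 0.95 0 0 0 1; -0.02 -0.02 0.95 0 0 0 1; -0.02 -0.02 0.95 0 0 0 1"

```text
time: 2.2
position: [0.508, 0.4084, 0.0597]
tool_rot: [-0.0, 1.0, 0.001, 0.001]
ft_force: [-0.2, -0.8, -0.1]
grip_width: 0.0872
grip_force: 0.0
```

```bash
python3 - <<'E'
from h import *
c=shot('side','s2')['image']; i=c[100:240,160:360,::-1]
cv2.imwrite('pics/s2c.png',cv2.resize(i,None,fx=4,fy=4,interpolation=cv2.INTER_CUBIC))
E
```

```text
(no output)
```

View pics/s2c.png

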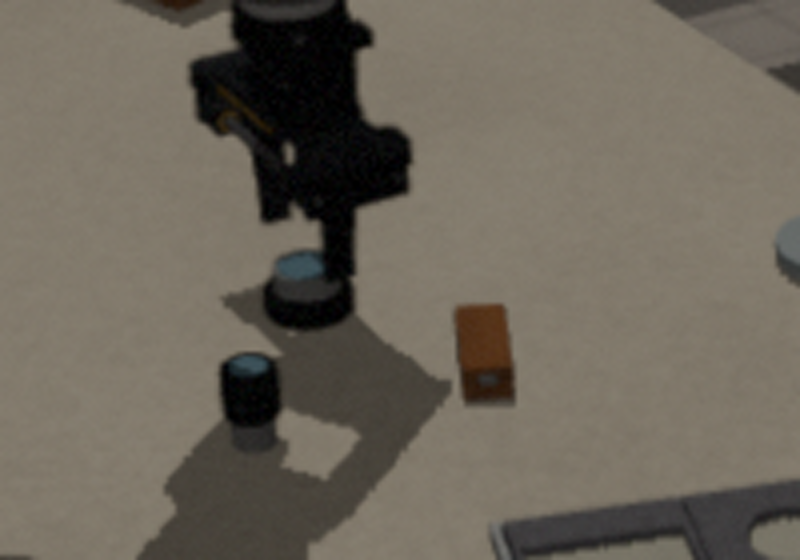

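The fingers straddle the lens at crop (305,290). I'll go down and grip the collar.

Emit:
move_arm:
  moves: "0 0 0.15 0 0 0 1; 0 0 0.28 0 0 0 1; 0 0 0.28 0 0 0 0.8; 0 0 0.28 0 0 0 0.6; 0 0 0.28 0 0 0 0.4; 0 0 0.28 0 0 0 0.3; 0 0 0.28 0 0 0 0.3; 0 0 0.28 0 0 0 0.3; 0 0 0.28 0 0 0 0.3"
  squeeze: 25

```text
time: 3.15
position: [0.5082, 0.4077, 0.0309]
tool_rot: [0.0, 1.0, 0.0, 0.0]
ft_force: [-0.7, 1.3, 1.5]
grip_width: 0.0475
grip_force: 25.0
```

Emit:
move_arm:
  moves: "0 0 -0.1 0 0 0 0.3; 0 0 -0.3 0 0 0 0.3; 0 0 -0.6 0 0 0 0.3; 0 0 -0.9 0 0 0 0.3; 0 -0.2 -1 0 0 0 0.3; 0 -0.5 -1 0 0 0 0.3; 0.05 -0.83 -1 0 0 0 0.3"

```text
time: 3.85
position: [0.5028, 0.3226, 0.1309]
tool_rot: [-0.0, 1.0, -0.0, 0.0]
ft_force: [0.6, -0.9, -1.7]
grip_width: 0.0472
grip_force: 25.0
```

Emit:
move_arm:
  moves: "0 -0.33 0 0 0 0 0.3; 0.02 -0.66 0 0 0 0 0.3; 0.05 -1 0 0 0 0 0.3"

```text
time: 4.15
position: [0.4965, 0.2217, 0.1302]
tool_rot: [0.0, 1.0, -0.001, -0.001]
ft_force: [0.2, -0.2, -2.4]
grip_width: 0.0472
grip_force: 25.0
```

Emit:
move_arm:
  moves: "0 -0.33 0 0 0 0 0.3; 0.02 -0.66 0 0 0 0 0.3; 0.05 -1 0 0 0 0 0.3"

```text
time: 4.45
position: [0.4913, 0.122, 0.1302]
tool_rot: [0.0, 1.0, -0.0, -0.001]
ft_force: [0.6, 0.3, -2.5]
grip_width: 0.0473
grip_force: 25.0
```

Emit:
move_arm:
  moves: "0 -0.33 0 0 0 0 0.3; 0.02 -0.66 0 0 0 0 0.3; 0.05 -1 0 0 0 0 0.3"

```text
time: 4.75
position: [0.4861, 0.0223, 0.1303]
tool_rot: [0.0, 1.0, -0.0, -0.001]
ft_force: [0.6, 0.4, -2.0]
grip_width: 0.0473
grip_force: 25.0
```

Emit:
move_arm:
  moves: "0 -0.33 0 0 0 0 0.3; 0.02 -0.66 0 0 0 0 0.3; 0.05 -0.9 0 0 0 0 0.3; 0.05 -1 0 0 0 0 0.3; 0.05 -1 0 0 0 0 0.3; 0.05 -1 0 0 0 0 0.3"

```text
time: 5.35
position: [0.4819, -0.0751, 0.1304]
tool_rot: [0.0, 1.0, 0.0, -0.001]
ft_force: [0.8, -0.4, -3.7]
grip_width: 0.0472
grip_force: 25.0
```

Emit:
move_arm:
  moves: "0 0 0.2 0 0 0 0.3; 0 0 0.5 0 0 0 0.3; 0 0 0.75 0 0 0 0.3; 0 0 0.85 0 0 0 0.3; 0 0 0.88 0 0 0 0.3; 0 0 0.9 0 0 0 0.3; 0 0 0.905 0 0 0 0.3; 0 0 0.905 0 0 0 0.3"

```text
time: 6.15
position: [0.4833, -0.0758, 0.0409]
tool_rot: [0.0, 1.0, -0.0, 0.001]
ft_force: [-0.7, 0.1, -1.8]
grip_width: 0.0474
grip_force: 25.0
```

Emit:
move_arm:
  moves: "0 0 0.01 0 0 0 0.3; 0 0 0.015 0 0 0 0.3; 0 0 0.015 0 0 0 0.3"

```text
time: 6.45
position: [0.4833, -0.076, 0.0398]
tool_rot: [0.0, 1.0, -0.0, 0.001]
ft_force: [-0.1, 0.2, 6.7]
grip_width: 0.0472
grip_force: 25.0
```

Emit:
move_arm:
  moves: "0 0 0 0 0 0 0.6; 0 0 0 0 0 0 0.7; 0 0 0 0 0 0 0.8; 0 0 0 0 0 0 0.8; 0 0 -0.1 0 0 0 0.8; 0 0 -0.4 0 0 0 0.8; 0 0 -0.8 0 0 0 0.8; 0.1 0.3 -1 0 0 0 0.8; 0.2 0.7 -1 0 0 0 0.8"

```text
time: 7.35
position: [0.4656, -0.0069, 0.142]
tool_rot: [0.002, 1.0, -0.001, 0.004]
ft_force: [0.4, 0.5, -1.0]
grip_width: 0.0693
grip_force: 0.0
```

Emit:
move_arm:
  moves: "0.1 0.3 0 0 0 0 0.8; 0.2 0.65 0 0 0 0 0.8; 0.3 0.95 0 0 0 0 0.8"

```text
time: 7.65
position: [0.4321, 0.0907, 0.1393]
tool_rot: [0.0, 1.0, 0.0, 0.0]
ft_force: [-0.4, 1.2, -0.8]
grip_width: 0.0697
grip_force: 0.0
```

Emit:
move_arm:
  moves: "0.1 0.3 0 0 0 0 0.8; 0.2 0.65 0 0 0 0 0.8; 0.3 0.95 0 0 0 0 0.8"

```text
time: 7.95
position: [0.4023, 0.1858, 0.1392]
tool_rot: [0.0, 1.0, 0.0, 0.0]
ft_force: [0.6, 0.9, -0.4]
grip_width: 0.0698
grip_force: 0.0
```

Emit:
move_arm:
  moves: "0 0.3 0 0 0 0 0.8; 0 0.65 0 0 0 0 0.8; 0.01 0.93 0 0 0 0 0.8; 0.01 0.93 0 0 0 0 0.8; 0.01 0.93 0 0 0 0 0.8; 0.01 0.93 0 0 0 0 0.8"

```text
time: 8.55
position: [0.4014, 0.2764, 0.1386]
tool_rot: [0.0, 1.0, -0.0, -0.0]
ft_force: [-0.1, -0.3, 0.5]
grip_width: 0.0698
grip_force: 0.0
```

```bash
python3 - <<'E'
from h import *
c=shot('side','s3')['image']; i=c[150:310,190:400,::-1]
cv2.imwrite('pics/s3c.png',cv2.resize(i,None,fx=3.7,fy=3.7,interpolation=cv2.INTER_CUBIC))
E
```

```text
(no output)
```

View pics/s3c.png

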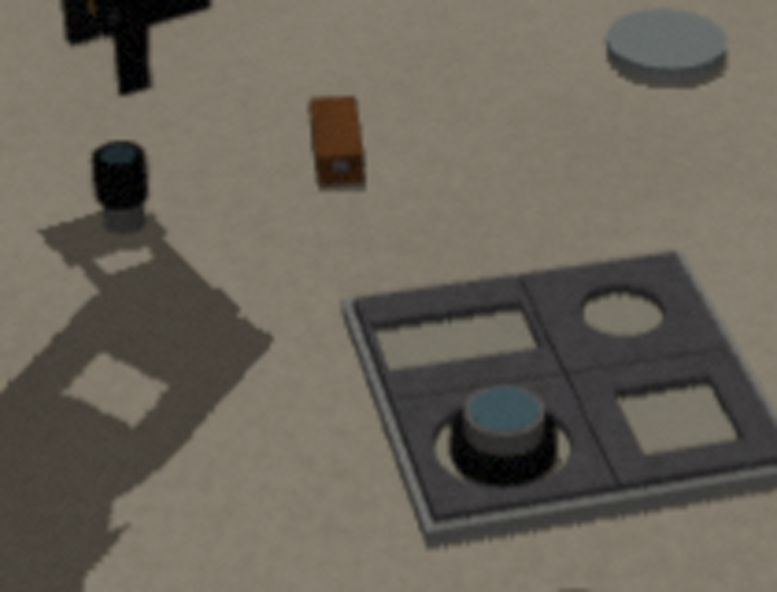

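The lens sits centred in the large recess at crop (505,440). Next I'll grip the eyepiece.

Emit:
move_arm:
  moves: "0 0 0.3 0 0 0 0.8; 0 0 0.6 0 0 0 0.8; 0 0 0.85 0 0 0 0.8; 0 0 0.97 0 0 0 0.8; 0 0 0.97 0 0 0 0.8"

```text
time: 9.1
position: [0.4011, 0.2761, 0.0403]
tool_rot: [0.001, 1.0, -0.001, -0.002]
ft_force: [1.3, -0.4, 0.0]
grip_width: 0.0699
grip_force: 0.0
```

Emit:
move_arm:
  moves: "0 0 0.07 0 0 0 0.8; 0 0 0.07 0 0 0 0.6; 0 0 0.07 0 0 0 0.5; 0 0 0.07 0 0 0 0.4; 0 0 0.07 0 0 0 0.3; 0 0 0.07 0 0 0 0.2; 0 0 0.07 0 0 0 0.2; 0 0 0.07 0 0 0 0.2"

```text
time: 9.9
position: [0.4022, 0.2776, 0.035]
tool_rot: [0.0, 1.0, 0.0, 0.001]
ft_force: [-0.0, 1.9, 3.5]
grip_width: 0.0375
grip_force: 25.0
```

Emit:
move_arm:
  moves: "0 0 -0.1 0 0 0 0.2; 0 0 -0.3 0 0 0 0.2; 0 0 -0.6 0 0 0 0.2; 0 0 -0.9 0 0 0 0.2; 0 0 -1 0 0 0 0.2; 0 0 -1 0 0 0 0.2"

```text
time: 10.5
position: [0.4025, 0.2775, 0.1358]
tool_rot: [0.0, 1.0, 0.001, 0.001]
ft_force: [0.3, -1.0, -1.3]
grip_width: 0.0372
grip_force: 25.0
```

Emit:
move_arm:
  moves: "-0.2 -0.25 0 0 0 0 0.2; -0.45 -0.6 0 0 0 0 0.2; -0.72 -0.94 0 0 0 0 0.2"

```text
time: 10.8
position: [0.4728, 0.1823, 0.1329]
tool_rot: [-0.001, 1.0, -0.0, -0.002]
ft_force: [0.1, 0.6, -0.8]
grip_width: 0.037
grip_force: 25.0
```

Emit:
move_arm:
  moves: "-0.25 -0.3 0 0 0 0 0.2; -0.5 -0.62 0 0 0 0 0.2; -0.72 -0.94 0 0 0 0 0.2"

```text
time: 11.1
position: [0.5457, 0.0876, 0.1325]
tool_rot: [0.0, 1.0, 0.0, -0.002]
ft_force: [-0.2, 0.5, -1.4]
grip_width: 0.0374
grip_force: 25.0
```

Emit:
move_arm:
  moves: "-0.25 -0.3 0 0 0 0 0.2; -0.5 -0.62 0 0 0 0 0.2; -0.72 -0.95 0 0 0 0 0.2; -0.72 -0.95 0 0 0 0 0.2; -0.72 -0.95 0 0 0 0 0.2; -0.72 -0.95 0 0 0 0 0.2"

```text
time: 11.7
position: [0.6157, -0.0049, 0.1328]
tool_rot: [0.0, 1.0, 0.001, -0.002]
ft_force: [0.3, 0.0, -1.3]
grip_width: 0.0376
grip_force: 25.0
```

Emit:
move_arm:
  moves: "-0.02 0 0.2 0 0 0 0.2; -0.02 0 0.5 0 0 0 0.2; -0.02 0 0.75 0 0 0 0.2; -0.02 0 0.85 0 0 0 0.2; -0.02 0 0.88 0 0 0 0.2; -0.02 0 0.9 0 0 0 0.2; -0.02 0 0.905 0 0 0 0.2; -0.02 0 0.905 0 0 0 0.2"

```text
time: 12.5
position: [0.6204, -0.0058, 0.0451]
tool_rot: [0.0, 1.0, -0.0, 0.001]
ft_force: [0.5, -0.9, -0.5]
grip_width: 0.0372
grip_force: 25.0
```

Emit:
move_arm:
  moves: "0 0 0.01 0 0 0 0.2; 0 0 0.015 0 0 0 0.2; 0 0 0.015 0 0 0 0.2"

```text
time: 12.8
position: [0.6205, -0.0059, 0.044]
tool_rot: [0.0, 1.0, -0.0, 0.001]
ft_force: [-1.6, 1.1, 5.7]
grip_width: 0.0376
grip_force: 25.0
```

Emit:
move_arm:
  moves: "0 0 0 0 0 0 0.5; 0 0 0 0 0 0 0.6; 0 0 0 0 0 0 0.7; 0 0 0 0 0 0 0.7; 0 0 -0.1 0 0 0 0.7; 0 0 -0.4 0 0 0 0.7; 0 0 -0.8 0 0 0 0.7; 0.1 0.3 -1 0 0 0 0.7; 0.2 0.7 -1 0 0 0 0.7"

```text
time: 13.7
position: [0.603, 0.063, 0.1471]
tool_rot: [0.002, 1.0, -0.001, 0.005]
ft_force: [0.2, 0.1, -1.0]
grip_width: 0.061
grip_force: 0.0
```

Emit:
move_arm:
  moves: "0.1 0.35 0 0 0 0 0.8; 0.2 0.7 0 0 0 0 0.8; 0.3 1 0 0 0 0 0.8"

```text
time: 14.0
position: [0.5693, 0.1659, 0.1434]
tool_rot: [0.0, 1.0, 0.0, 0.0]
ft_force: [-0.6, 0.2, -0.1]
grip_width: 0.0688
grip_force: 0.0
```

Emit:
move_arm:
  moves: "0 0.3 0 0 0 -0.09 0.8; 0 0.6 0 0 0 -0.18 0.8; 0 1 0 0 0 -0.27 0.8; 0 1 0 0 0 -0.36 0.8; 0 1 0 0 0 -0.45 0.8; 0 1 0 0 0 -0.54 0.8; 0 1 0 0 0 -0.63 0.8; 0 1 0 0 0 -0.72 0.8; 0 1 0 0 0 -0.72 0.8; 0 1 0 0 0 -0.72 0.8; 0 1 0 0 0 -0.72 0.8"

```text
time: 15.1
position: [0.5698, 0.2642, 0.1428]
tool_rot: [-0.535, 0.845, -0.0, 0.0]
ft_force: [0.4, -0.2, -0.0]
grip_width: 0.0696
grip_force: 0.0
```

```bash
cat > to.py <<'E'
from h import *
import sys
x,y,z,psi=map(float,sys.argv[1:5]); o=robot.get_obs(); M=R.from_quat(o['tool_rot']).as_matrix()
cur=np.degrees(np.arctan2(M[1,1],M[0,1])); d=np.array([x,y,z])-o['position']
print('tool shift',(M.T@d*10).round(3),'turn z',round(-(psi-cur)/90,3),'psi',cur.round(1),'q6',o['q'][5].round(2),o['position'].round(4))
E
python3 to.py .5694 .2733 .0215 154.7
python3 - <<'E'
from h import *
c=shot('side','s4')['image']; i=c[130:310,230:430,::-1]
cv2.imwrite('pics/s4c.png',cv2.resize(i,None,fx=3.3,fy=3.3,interpolation=cv2.INTER_CUBIC))
E
```

```text
tool shift [-0.08   0.043  1.213] turn z -0.001 psi 154.7 q6 -2.44 [0.5698 0.2642 0.1428]
```

View pics/s4c.png

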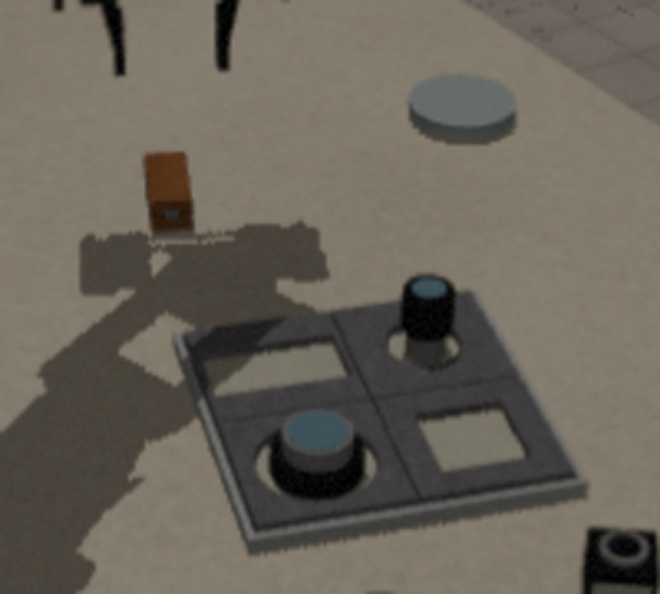

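The eyepiece stands upright in the small recess at crop (428,325), and the fingers are above the case. I'll descend and grip the case.

Emit:
move_arm:
  moves: "-0.08 0.04 0.3 0 0 0 0.8; -0.08 0.04 0.6 0 0 0 0.8; -0.08 0.04 0.85 0 0 0 0.8; -0.08 0.04 0.95 0 0 0 0.8; -0.08 0.04 0.95 0 0 0 0.8"

```text
time: 15.65
position: [0.5686, 0.2728, 0.046]
tool_rot: [-0.535, 0.845, 0.0, -0.002]
ft_force: [-0.4, -0.4, 0.6]
grip_width: 0.0694
grip_force: 0.0
```

Emit:
move_arm:
  moves: "0 0 0.15 0 0 0 0.8; 0 0 0.255 0 0 0 0.8; 0 0 0.255 0 0 0 0.6; 0 0 0.255 0 0 0 0.5; 0 0 0.255 0 0 0 0.4; 0 0 0.255 0 0 0 0.3; 0 0 0.255 0 0 0 0.2; 0 0 0.255 0 0 0 0.2; 0 0 0.255 0 0 0 0.2; 0 0 0.255 0 0 0 0.2"

```text
time: 16.65
position: [0.5698, 0.2733, 0.0225]
tool_rot: [-0.536, 0.844, -0.0, 0.0]
ft_force: [-0.7, 0.2, 2.6]
grip_width: 0.0337
grip_force: 25.0
```

Gripped at 34 mm. I'll lift and turn toward the oblong recess.

Emit:
move_arm:
  moves: "0 0 -0.1 0 0 0 0.2; 0 0 -0.3 0 0 0 0.2; 0 0 -0.6 0 0 0.09 0.2; 0 0 -0.9 0 0 0.18 0.2; 0 0 -1 0 0 0.27 0.2; 0 0 -1 0 0 0.36 0.2; 0 0 -1 0 0 0.45 0.2; 0 0 -1 0 0 0.54 0.2; 0 0 -1 0 0 0.63 0.2; 0 0 -1 0 0 0.72 0.2; 0 0 -1 0 0 0.81 0.2; 0 0 -1 0 0 0.915 0.2"

```text
time: 17.85
position: [0.5694, 0.2731, 0.1222]
tool_rot: [0.148, 0.989, -0.0, -0.0]
ft_force: [0.1, -0.7, -0.9]
grip_width: 0.0335
grip_force: 25.0
```

```bash
python3 to.py .514 .0281 .0315 72.2
```

```text
tool shift [-0.19  -2.504  0.908] turn z 0.008 psi 72.9 q6 -1.0 [0.5694 0.2731 0.1222]
```

Emit:
move_arm:
  moves: "-0.02 -0.25 0 0 0 0 0.2; -0.05 -0.55 0 0 0 0 0.2; -0.08 -0.9 0 0 0 0 0.2"

```text
time: 18.15
position: [0.5512, 0.1844, 0.1223]
tool_rot: [0.145, 0.99, 0.0, 0.0]
ft_force: [0.5, -0.7, -1.9]
grip_width: 0.0336
grip_force: 25.0
```

Emit:
move_arm:
  moves: "-0.02 -0.3 0 0 0 0 0.2; -0.05 -0.6 0 0 0 0 0.2; -0.08 -0.9 0 0 0 0 0.2"

```text
time: 18.45
position: [0.5327, 0.095, 0.1224]
tool_rot: [0.145, 0.989, -0.0, 0.0]
ft_force: [1.5, -0.3, -1.4]
grip_width: 0.0337
grip_force: 25.0
```

Emit:
move_arm:
  moves: "-0.02 -0.3 0 0 0 0 0.2; -0.03 -0.55 0 0 0 0 0.2; -0.03 -0.7 0 0 0 0 0.2; -0.03 -0.7 0 0 0 0 0.2; -0.03 -0.7 0 0 0 0 0.2"

```text
time: 18.95
position: [0.5162, 0.0286, 0.1223]
tool_rot: [0.146, 0.989, 0.0, 0.0]
ft_force: [0.3, -0.0, -0.6]
grip_width: 0.0334
grip_force: 25.0
```

```bash
python3 to.py .514 .0281 .0315 72.2
```

```text
tool shift [ 0.02  -0.012  0.908] turn z 0.011 psi 73.2 q6 -1.44 [0.5162 0.0286 0.1223]
```

Emit:
move_arm:
  moves: "0.02 -0.01 0.2 0 0 0.01 0.2; 0.02 -0.01 0.5 0 0 0.01 0.2; 0.02 -0.01 0.75 0 0 0.01 0.2; 0.02 -0.01 0.85 0 0 0.01 0.2; 0.02 -0.01 0.88 0 0 0.01 0.2; 0.02 -0.01 0.9 0 0 0.01 0.2; 0.02 -0.01 0.91 0 0 0.01 0.2; 0.02 -0.01 0.91 0 0 0.01 0.2"

```text
time: 19.75
position: [0.5144, 0.0279, 0.0319]
tool_rot: [0.153, 0.988, 0.0, 0.001]
ft_force: [-0.3, 0.0, -1.8]
grip_width: 0.034
grip_force: 25.0
```

Emit:
move_arm:
  moves: "0 0 0.01 0 0 0 0.2; 0 0 0.012 0 0 0 0.2; 0 0 0.012 0 0 0 0.2"

```text
time: 20.05
position: [0.5144, 0.0278, 0.0314]
tool_rot: [0.153, 0.988, 0.0, 0.001]
ft_force: [-1.1, 1.5, 6.6]
grip_width: 0.0339
grip_force: 25.0
```

Contact, so I'll release and rise.

Emit:
move_arm:
  moves: "0 0 0 0 0 0 0.45; 0 0 0 0 0 0 0.55; 0 0 0 0 0 0 0.65; 0 0 0 0 0 0 0.65; 0 0 -0.1 0 0 0 0.65; 0 0 -0.4 0 0 0 0.65; 0 0 -0.8 0 0 0 0.65; 0 0 -1 0 0 0 0.8; 0 0 -1 0 0 0 0.8"

```text
time: 20.95
position: [0.5159, 0.0276, 0.1332]
tool_rot: [0.153, 0.988, -0.0, 0.004]
ft_force: [0.8, 0.8, 0.4]
grip_width: 0.0654
grip_force: 0.0
```

```bash
python3 to.py .5769 -.2729 .022 48.8
```

```text
tool shift [-1.483 -2.681  1.12 ] turn z 0.262 psi 72.4 q6 -1.43 [0.5159 0.0276 0.1332]
```

Emit:
move_arm:
  moves: "-0.17 -0.3 0 0 0 0 0.85; -0.34 -0.6 0 0 0 0 0.85; -0.5 -0.9 0 0 0 0 0.85"

```text
time: 21.25
position: [0.5337, -0.0737, 0.1292]
tool_rot: [0.153, 0.988, 0.0, -0.001]
ft_force: [0.5, 0.1, -0.8]
grip_width: 0.0736
grip_force: 0.0
```

Emit:
move_arm:
  moves: "-0.17 -0.3 0 0 0 0 0.85; -0.34 -0.6 0 0 0 0 0.85; -0.5 -0.9 0 0 0 0 0.85"

```text
time: 21.55
position: [0.5539, -0.175, 0.1287]
tool_rot: [0.153, 0.988, 0.0, -0.001]
ft_force: [0.8, 0.3, 0.8]
grip_width: 0.0742
grip_force: 0.0
```

Emit:
move_arm:
  moves: "-0.17 -0.3 0 0 0 0.09 0.85; -0.34 -0.6 0 0 0 0.18 0.85; -0.48 -0.88 0 0 0 0.26 0.85; -0.48 -0.88 0 0 0 0.26 0.85; -0.48 -0.88 0 0 0 0.26 0.85; -0.48 -0.88 0 0 0 0.26 0.85"

```text
time: 22.15
position: [0.5726, -0.2709, 0.1289]
tool_rot: [0.35, 0.937, 0.001, -0.001]
ft_force: [-0.3, -0.1, 0.7]
grip_width: 0.074
grip_force: 0.0
```

```bash
python3 to.py .5769 -.2729 .022 48.8
python3 - <<'E'
from h import *
c=shot('side','s5')['image']; i=c[190:400,280:480,::-1]
cv2.imwrite('pics/s5c.png',cv2.resize(i,None,fx=2.8,fy=2.8,interpolation=cv2.INTER_CUBIC))
E
```

```text
tool shift [-0.049  0.013  1.069] turn z 0.003 psi 49.0 q6 -1.47 [ 0.5726 -0.2709  0.1289]
```

View pics/s5c.png

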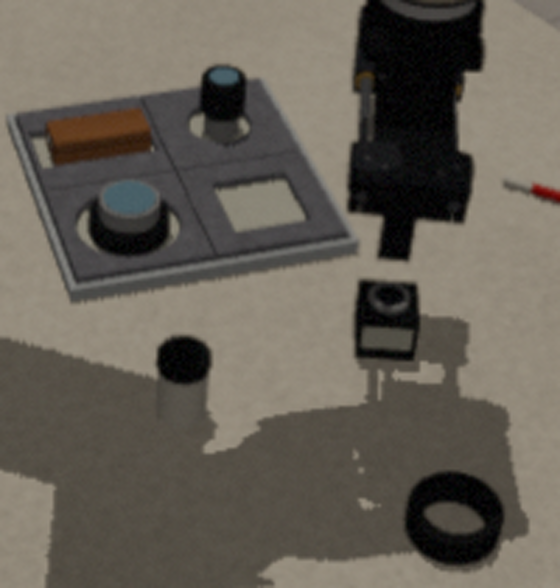

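The case lies in its recess at crop (100,135). The tool is above the camera head, so I'll descend.

Emit:
move_arm:
  moves: "-0.05 0.01 0.3 0 0 0 0.85; -0.05 0.01 0.6 0 0 0 0.85; -0.05 0.01 0.85 0 0 0 0.85; -0.05 0.01 0.95 0 0 0 0.85; -0.05 0.01 1 0 0 0 0.85; -0.05 0.01 1 0 0 0 0.85"

```text
time: 22.8
position: [0.5782, -0.2744, 0.0299]
tool_rot: [0.35, 0.937, 0.0, -0.0]
ft_force: [0.5, -1.0, 0.4]
grip_width: 0.0739
grip_force: 0.0
```

Emit:
move_arm:
  moves: "0 0 0.065 0 0 0 0.85; 0 0 0.065 0 0 0 0.7; 0 0 0.065 0 0 0 0.6; 0 0 0.065 0 0 0 0.5; 0 0 0.065 0 0 0 0.4; 0 0 0.065 0 0 0 0.3; 0 0 0.065 0 0 0 0.3; 0 0 0.065 0 0 0 0.3"

```text
time: 23.6
position: [0.5786, -0.275, 0.0238]
tool_rot: [0.351, 0.937, 0.0, 0.001]
ft_force: [0.4, 0.7, 2.4]
grip_width: 0.0441
grip_force: 25.0
```

Emit:
move_arm:
  moves: "0 0 -0.1 0 0 0 0.3; 0 0 -0.3 0 0 0 0.3; 0 0 -0.6 0 0 -0.09 0.3; 0 0 -0.8 0 0 -0.18 0.3; 0 0 -0.9 0 0 -0.26 0.3; 0 0 -0.9 0 0 -0.26 0.3; 0 0 -0.9 0 0 -0.26 0.3"

```text
time: 24.3
position: [0.5773, -0.2746, 0.1131]
tool_rot: [0.155, 0.988, 0.0, -0.001]
ft_force: [-0.5, 0.1, -3.4]
grip_width: 0.044
grip_force: 25.0
```

```bash
python3 to.py .5843 -.1097 .0328 72.2
```

```text
tool shift [0.436 1.592 0.804] turn z 0.0 psi 72.2 q6 -1.88 [ 0.5773 -0.2746  0.1131]
```

Emit:
move_arm:
  moves: "0.07 0.25 0 0 0 0 0.3; 0.15 0.55 0 0 0 0 0.3; 0.22 0.8 0 0 0 0 0.3"

```text
time: 24.6
position: [0.5799, -0.1904, 0.1118]
tool_rot: [0.155, 0.988, 0.001, -0.002]
ft_force: [-0.4, -0.4, -2.4]
grip_width: 0.0438
grip_force: 25.0
```

Emit:
move_arm:
  moves: "0.07 0.25 0 0 0 0 0.3; 0.15 0.55 0 0 0 0 0.3; 0.22 0.8 0 0 0 0 0.3; 0.22 0.8 0 0 0 0 0.3; 0.22 0.8 0 0 0 0 0.3"

```text
time: 25.1
position: [0.5839, -0.1084, 0.1123]
tool_rot: [0.153, 0.988, -0.0, -0.001]
ft_force: [0.3, -0.2, -1.7]
grip_width: 0.044
grip_force: 25.0
```

```bash
python3 to.py .5843 -.1097 .0328 72.2
```

```text
tool shift [-0.009 -0.011  0.795] turn z 0.002 psi 72.4 q6 -1.63 [ 0.5839 -0.1084  0.1123]
```

Emit:
move_arm:
  moves: "-0.01 -0.01 0.2 0 0 0 0.3; -0.01 -0.01 0.45 0 0 0 0.3; -0.01 -0.01 0.65 0 0 0 0.3; -0.01 -0.01 0.74 0 0 0 0.3; -0.01 -0.01 0.78 0 0 0 0.3; -0.01 -0.01 0.8 0 0 0 0.3; -0.01 -0.01 0.8 0 0 0 0.3; -0.01 -0.01 0.8 0 0 0 0.3"

```text
time: 25.9
position: [0.5859, -0.1106, 0.0342]
tool_rot: [0.153, 0.988, -0.0, 0.001]
ft_force: [0.3, -0.2, -1.7]
grip_width: 0.0437
grip_force: 25.0
```

Emit:
move_arm:
  moves: "0 0 0.01 0 0 0 0.3; 0 0 0.015 0 0 0 0.3; 0 0 0.015 0 0 0 0.3"

```text
time: 26.2
position: [0.5857, -0.1104, 0.0328]
tool_rot: [0.153, 0.988, -0.0, 0.001]
ft_force: [-1.4, -0.2, 3.3]
grip_width: 0.0436
grip_force: 25.0
```

Emit:
move_arm:
  moves: "0 0 0 0 0 0 0.55; 0 0 0 0 0 0 0.65; 0 0 0 0 0 0 0.75; 0 0 0 0 0 0 0.75; 0 0 -0.1 0 0 0 0.75; 0 0 -0.4 0 0 0 0.75; 0 0 -0.8 0 0 0 0.75; 0 0 -1 0 0 0 0.75; 0 0 -1 0 0 0 0.75"

```text
time: 27.1
position: [0.5877, -0.1112, 0.136]
tool_rot: [0.153, 0.988, -0.001, 0.004]
ft_force: [-0.2, -1.0, -0.3]
grip_width: 0.0653
grip_force: 0.0
```

Emit:
move_arm:
  moves: "0 -0.3 -0.2 0 0 0 0.75; 0 -0.6 -0.4 0 0 0 0.75; 0 -1 -0.6 0 0 0 0.75; 0 -1 -0.6 0 0 0 0.75"

```text
time: 27.5
position: [0.5554, -0.2107, 0.194]
tool_rot: [0.155, 0.988, -0.002, 0.002]
ft_force: [1.1, -0.2, 0.5]
grip_width: 0.065
grip_force: 0.0
```

Emit:
move_arm:
  moves: "0.3 -0.3 0 0 0 0 0.75; 0.6 -0.6 0 0 0 0 0.75; 0.8 -1 0 0 0 0 0.75; 0.8 -1 0 0 0 0 0.75; 0.8 -1 0 0 0 0 0.75; 0.8 -1 0 0 0 0 0.75"

```text
time: 28.1
position: [0.4489, -0.2757, 0.1913]
tool_rot: [0.153, 0.988, 0.001, -0.0]
ft_force: [-0.4, 0.3, 0.5]
grip_width: 0.0654
grip_force: 0.0
```

```bash
python3 - <<'E'
from h import *
a=shot('side','s6')['image'][190:400,280:480,::-1]; b=shot('top','t6')['image'][155:305,255:405,::-1]
cv2.imwrite('pics/f.png',np.hstack([cv2.resize(a,(400,420),interpolation=2),cv2.resize(b,(400,420),interpolation=2)]))
E
```

```text
(no output)
```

View pics/f.png

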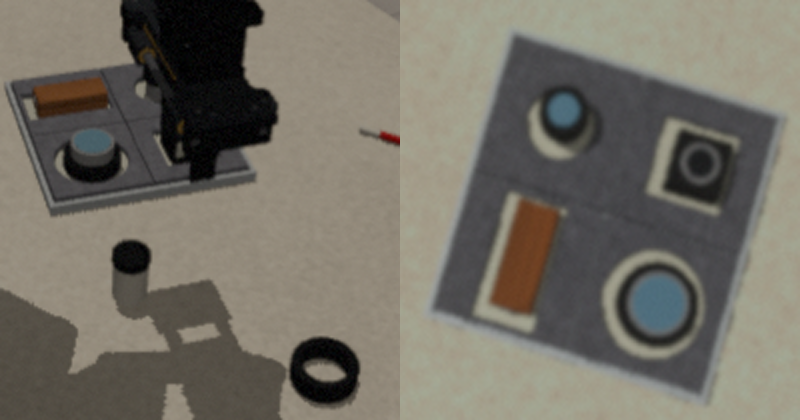

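All four parts look seated and the pot and ring are standing. The case sits slightly off centre, so I'll check the numbers.

```bash
python3 - <<'E'
from h import *
f=lambda u,v:(255+(u-400)*.375,155+v*150/420)
for n,p,z,t in(('eye',(564,110),.065,(.6178,-.0055)),('cam',(700,163),.053,(.5843,-.1097)),('case',(525,257),.035,(.514,.0281)),('lens',(659,302),.043,(.4823,-.0754))):
    w=world('top',f(*p),z)[:2]; print(n,w.round(4),((w-t)*1000).round(1))
# case corners at z .035, sizes for height check
C=[world('top',f(*p),.035)[:2] for p in((519,199),(561,206),(532,315),(490,305))]
print([np.linalg.norm(C[i]-C[(i+1)%4]).round(4) for i in range(4)])
E
```

```text
eye [ 0.6199 -0.0079] [ 2.1 -2.4]
cam [ 0.5814 -0.1109] [-2.9 -1.2]
case [0.5168 0.0241] [ 2.8 -4. ]
lens [ 0.4816 -0.0778] [-0.7 -2.4]
[np.float64(0.0329), np.float64(0.0832), np.float64(0.0331), np.float64(0.0811)]
```

All are within 5 mm of centre, and each set-down height was 9 mm above its pick-up height, as the recess floor requires. I'll hand in.

```bash
python3 -c "
from rig import robot
print(robot.hand_in())"
```

```text
the job is handed in; nothing more can be done
None
```

I packed all four parts upright in their own recesses, within about 5 mm of centre, left the pot and ring untouched, and handed in at about 28 s; the hand-in call returned no verdict.

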